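# Complete the cini row and hold the strainer ready

## Robot

A 6-joint arm with a two-finger parallel gripper is mounted at the origin on the work surface. World frame = base frame: x ahead of the robot, y to its left, z up, the work surface at z = 0. Lengths are in mm, angles in rad, forces in N, time in s.
With the tool pointing down it reaches from about 350 to 775 mm from the base axis. Payload 7.3 kg.
Tool frame: the origin (TCP) lies on the centre line of the jaws, within the pads' length; the fingertips stand 22 mm ahead of it and the grasp point (between the pads) lies 3 mm ahead of it; z points along the fingers, y is the direction in which the jaws open and shut (so a half turn about z gives the same grasp; the last joint's range is limited). The gripper opens to 92 mm and grips with 3 to 60 N. Pads are 19 mm wide; open, the fingers measure 130 mm over their backs; the gripper's body (75 mm by 190 mm) begins 47 mm behind the grasp point.
Start: joints at [1.2, 0.342, 1.524, -0, 1.275, -0.146], TCP at [117.011, 511.812, 248.741] pointing down, gripper open.
Joint ranges: [-2.53, 2.53], [-0.77, 2.02], [0.04, 2.7], [-1, 4.14], [0.28, 2.66], [-3.11, 3.11]. Speed limits (rad/s): [2.57, 2.57, 3.14, 3.14, 3.14, 3.14].

## Interface

Orientations are given as [roll, pitch, yaw] about the fixed x, y, z axes, in that order (R = Rz(yaw) Ry(pitch) Rx(roll)).
In Python, from plant import get_obs, capture, bot, spot_in gives the robot as it stands.
- The arm moves only by the shell command python3 -m handwheel 'ROWS' [OPENING]. ROWS is JSON, a list of rows, each a list of 2 entries, a list of its own where there are three numbers: the shift along the world's x, y, z in mm, then the turn, a rotation vector about the world's x, y, z in rad. In form: [[[x, y, z], [wx, wy, wz]], ...]. A call has 1 to 12 rows; each row shifts and turns the commanded pose from where the row before left it; what a row does not reach is not made up. A row lasts 1/8 s, in which the tool goes at most 62.5 mm and 10.7 degrees, less where a joint would pass 70% of its speed; a pose out of reach is approached as far as the arm can. A call is refused whole if a number of a shift passes 62.5 or a number of a turn 0.188, either way. A call with a gripper value outside its range is refused whole. OPENING is the closure, from 0 (fully open) to 1 (shut), set as the call begins (- or left out, the last holds). The fingers move at their own pace and stop on an object; the grip force is fixed at half the most. Time passes only in rows, so rows that do not move let the fingers close. It gives the time, the measured TCP pose, the force and the opening at its end, in the units of the state.
- get_obs(): the state, without advancing time (a new reading comes with each control period).
- capture(name): name is "side" or "top"; returns a dict with "img" (384x512x3 uint8, red, green, blue), "fx", "fy", "cx", "cy" (pixels), "k1" (the pictures are not rectified: a ray, as slopes to the right and down, at radius r is drawn at 1 + k1 r^2 times it, then the intrinsics apply), "cam_to_world" (4x4, takes a point from camera to world coordinates). Camera axes: x right, y up, looking along -z (the intrinsics and any distortion apply to the point x, -y, -z); pixel columns grow to the right and rows downward; lengths in mm; the calibration is good to about 2 mm. A picture is of the moment at which its call begins. There is no depth.
- bot.close_job(): hands the job in, once; it reports no verdict.
Trained networks look in the newest picture that a camera, given by its name, has taken for a name from the list of things; names that differ only in an ending like _2 or _b are one class to them, and where a whole thing is asked for, a point or a joint stands for the part that bears it (a point fixed in the world has none). Each returns a list of dicts, best first, with "score" (0 to 1); they miss things now and then, are a little off and sometimes report something else, mostly with a low value. They report only what shows in the picture. A call takes as long as a camera call. They do not tell look-alikes from the thing itself.
- spot_in(thing, camera): "xyz" ([x, y, z] in mm, in the coordinates of the camera as it stood for that picture, good to about 4 mm: the middle of the surface that is visible of it).
The state is a dict: "time": time; "joint_positions": joint angles; "dq": joint speeds; "tau": joint torques, N m; "tool_pos": TCP position; "tcp_rot": TCP orientation; "contact_force": force on the tool from outside, world axes, zero at the start; "moment": the same for the moment, N m; "grip_width": finger opening in mm.
Only numpy, scipy, OpenCV 4.12 (cv2) and the standard library are available. Lean on these libraries where they do the work, as an engineer would, in place of code of your own. Each camera call takes 0.05 s, during which the arm holds its last target. There are 200 camera calls.

## Task

Coffee is about to be poured: stand the cini cup that is still on the bench gently on the empty saucer of the tray, centred, so that the three cups make a neat row. Then pick up the coffee strainer by its handle, carry it over the things in between and finish while still holding it level and still, centred about a finger's breadth (15 mm) above the cup you just placed, with its handle square to the row, not touching that cup or any other. Leave the other two cups and everything else on the bench where they are.

Things in the scene. Friction and masses are not known exactly. Their poses are not given: they have to be found in the camera images.
- cup: handleless white ceramic coffee cup, 52 mm tall, foot 38 mm and rim 62 mm across (60 mm across at 34 mm up), wall 3.5 mm, about 0.1 kg; origin at the centre of its underside, z up; the one that starts on the bench, to be moved.
- cup_a: handleless white ceramic coffee cup, 52 mm tall, foot 38 mm and rim 62 mm across (60 mm across at 34 mm up), wall 3.5 mm, about 0.1 kg; origin at the centre of its underside, z up; already standing on a saucer of the tray; leave it.
- cup_b: handleless white ceramic coffee cup, 52 mm tall, foot 38 mm and rim 62 mm across (60 mm across at 34 mm up), wall 3.5 mm, about 0.1 kg; origin at the centre of its underside, z up; already standing on a saucer of the tray; leave it.
- tray: aluminium tray fixed to the bench, 130 mm (its x) by 290 mm (its y) with a rim 14 mm high; origin at the centre of its underside, z up. Three saucers, 74 mm across with flat tops 8 mm above the bench, are fixed in it in a row along its y at -84, 0 and +84 mm; any of the three may be the empty one.
- free_place: centre of the flat top of the empty saucer, 8 mm above the bench, where the cup's underside goes.
- strainer: coffee strainer: a steel cone, 34 mm across at its flat bottom, 72 mm at its rim and 32 mm high, with a wooden handle towards its own -x. Origin at the centre of the cone's underside, z up; it starts level on the bench, on the cone and on a foot at the handle's end 128 mm from the cone's centre, level with the cone's underside. About 0.09 kg, balance point on the handle's side of the cone.
- strainer_grip (a point): middle of the handle's free length, 66 mm from the cone's centre along the strainer's -x and 26 mm above its underside; the handle is a bar 12 mm wide and 12 mm high there.
- sugar_bowl: white lidded sugar bowl, 68 mm across, 85 mm tall, between the strainer and the tray; origin at the centre of its underside; leave it.
- tin: plain steel tin, 64 mm across, 95 mm tall, between the strainer and the tray; origin at the centre of its underside; leave it.
- spice_jar: amber glass jar with a steel cap, 56 mm across, 100 mm tall, between the strainer and the tray; origin at the centre of its underside; leave it.
- jebena: dark clay coffee pot, 150 mm across, 200 mm tall, at the left; origin at the centre of its underside; leave it.
- ladle: yellow plastic ladle, 280 mm long, lying near the far edge; leave it.
- matchbox: cardboard matchbox, 36 x 53 x 15 mm, at the left; origin at the centre of its underside; leave it.
Things that resemble listed ones, but are neither listed nor needed, are in the scene too. Leave any yellow look-alike of the sugar_bowl alone. What is shaped like the cup_b but red is not meant.

How it is judged:
By the outcome, as a careful person would: the job done as asked, in the order asked, and still so for the second after the job is handed in, while the arm keeps its last pose, push and grip.
It also fails if it takes over 67 s, if anything falls off the work surface, if the arm or the gripper's body presses on something with over 40 N, if the wrist force passes 120 N, or if a joint passes its speed limit or range.

## Working session

There is one attempt and no reset: what is moved stays moved. The work goes in short steps, Python scripts to look and compute and a shell command to move; the robot and the scene stay as the last step left them, time stands still between calls to the robot, and variables do not carry over. Pictures are saved under pics/ and viewed, about 8 in all and at most 12, crops included, and the job is handed in when it is done.

```bash
mkdir -p pics; ls
cat > h.py <<'E'
import numpy as np, cv2
from plant import get_obs, capture, bot, spot_in
def ray(c,u,v):
    K=np.array([[c['fx'],0,c['cx']],[0,c['fy'],c['cy']],[0,0,1.]])
    p=cv2.undistortPoints(np.array([[[u,v]]],float),K,np.array([c['k1'],0,0,0.]))[0,0]
    M=np.array(c['cam_to_world']); d=M[:3,:3]@np.array([p[0],-p[1],-1.]); return M[:3,3],d
def onz(c,u,v,z):
    o,d=ray(c,u,v); return (o+d*(z-o[2])/d[2])
def proj(c,P):
    M=np.linalg.inv(np.array(c['cam_to_world'])); q=M[:3,:3]@np.array(P,float)+M[:3,3]
    x,y=q[0]/-q[2],-q[1]/-q[2]; f=1+c['k1']*(x*x+y*y)
    return np.array([c['fx']*x*f+c['cx'],c['fy']*y*f+c['cy']])
def w(c,xyz):
    M=np.array(c['cam_to_world']); return M[:3,:3]@np.array(xyz)+M[:3,3]
E
python3 - <<'E'
from h import *
o=get_obs(); print({k:np.round(v,3) for k,v in o.items()})
for n in('top','side'):
    c=capture(n); cv2.imwrite(f'pics/{n}0.png',c['img'][...,::-1]); print(n,np.round(c['cam_to_world'],3).tolist(),c['fx'],c['k1'])
    for t in('cup','tray','free_place','strainer','strainer_grip','sugar_bowl','tin','spice_jar','jebena','matchbox','ladle'):
        try:
            for r in spot_in(t,n): p=w(c,r['xyz']);print(t,round(r['score'],2),p.round(0),proj(c,p).round(0))
        except Exception as e: print(t,e)
E
```

```text
pics
{'time': np.float64(0.0), 'joint_positions': array([ 1.2  ,  0.343,  1.525,  0.   ,  1.275, -0.146]), 'dq': array([-0.   , -0.001,  0.   ,  0.   , -0.   ,  0.001]), 'tau': array([ 2.0000e-03, -4.3124e+01, -2.4422e+01,  7.2000e-02,  5.6000e-02,
       -0.0000e+00]), 'tool_pos': array([116.864, 511.45 , 248.058]), 'tcp_rot': array([-3.14 , -0.   ,  2.917]), 'contact_force': array([-0.035, -0.438,  0.39 ]), 'moment': array([ 0.   ,  0.058, -0.009]), 'grip_width': np.float64(91.614)}
top [[0.012, 0.998, -0.058, 497.14], [-1.0, 0.012, 0.006, 67.469], [0.007, 0.058, 0.998, 1405.894], [0.0, 0.0, 0.0, 1.0]] 425.6180051543031 -0.1384403107899517
cup 0.78 [590.  93.  23.] [250. 189.]
cup 0.69 [ 473. -183.   14.] [334. 226.]
cup 0.65 [427. 165.  16.] [227. 239.]
cup 0.64 [791. 167.  18.] [228. 128.]
cup 0.58 [604. 180.  20.] [224. 185.]
tray 0.87 [607. 187.   4.] [222. 184.]
free_place 0.47 [595.  91.  26.] [251. 188.]
free_place 0.42 [618. 263.   7.] [199. 180.]
strainer 0.62 [ 528. -355.   21.] [386. 210.]
strainer_grip 0.91 [ 529. -360.   21.] [387. 209.]
sugar_bowl 0.86 [776.  64.  61.
[... 702 characters left out ...]
]
tray 0.34 [ 513. -358.   21.] [290. 108.]
free_place 0.61 [618. 261.   7.] [227. 244.]
free_place 0.35 [440. -54.  75.] [307. 153.]
strainer 0.52 [ 512. -358.   22.] [291. 108.]
strainer_grip 0.87 [ 511. -358.   23.] [291. 108.]
strainer_grip 0.42 [398. 444.  14.] [306. 322.]
sugar_bowl 0.63 [671. -56.  56.] [231. 149.]
sugar_bowl 0.59 [771.  84.  56.] [188. 176.]
tin 0.92 [558. -38.  72.] [267. 153.]
tin 0.56 [578. 528. 110.] [217. 328.]
spice_jar 0.83 [440. -51.  72.] [307. 155.]
spice_jar 0.36 [559. -37.  72.] [267. 153.]
jebena 0.82 [576. 530. 110.] [218. 329.]
jebena 0.65 [437. -51.  74.] [307. 155.]
matchbox 0.98 [401. 445.  17.] [305. 322.]
ladle 0.78 [ 771. -133.   20.] [207. 138.]
```

Run:
```python
import cv2
a=cv2.imread('pics/top0.png')[100:270,90:430]; cv2.imwrite('pics/topc.png',cv2.resize(a,None,fx=2.35,fy=2.35,interpolation=cv2.INTER_CUBIC))
a=cv2.imread('pics/side0.png')[60:360,130:430];cv2.imwrite('pics/sidec.png',cv2.resize(a,None,fx=2,fy=2,interpolation=cv2.INTER_CUBIC))
```

```text
(no output)
```

View pics/topc.png

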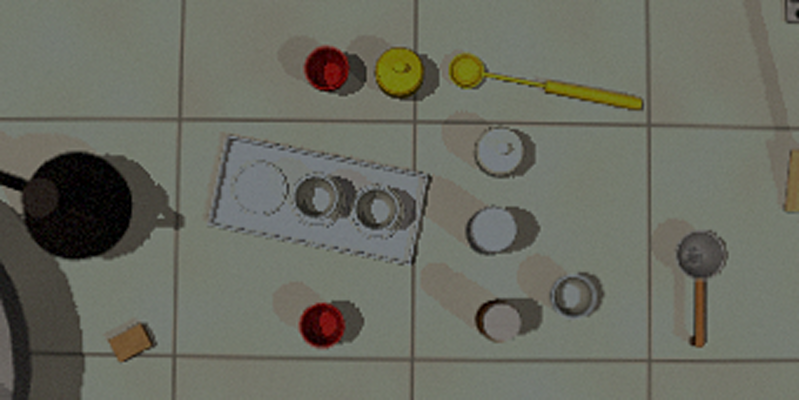

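View pics/sidec.png

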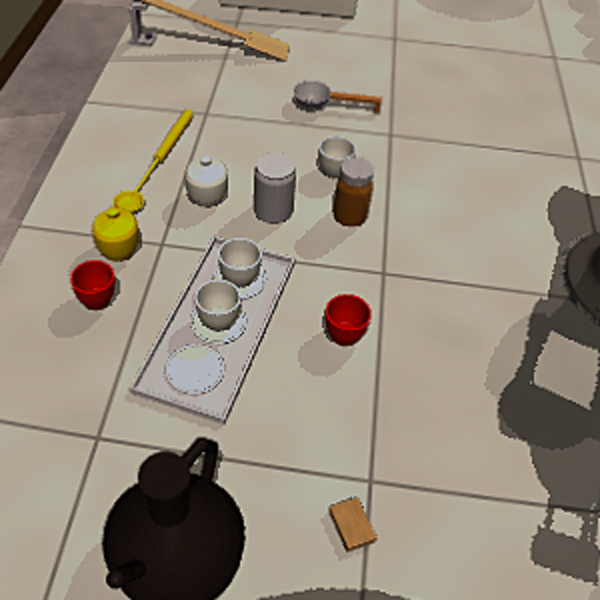

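The pictures show the following, in full top-image pixels:
- **Things that could be taken for the cup:** a white bench cup at (335,226), two white tray cups at (225,184) and (251,189), and red cups at (229,129) and (227,238). I choose the white one at (335,226).
- **Empty saucer:** (201,180), at the jebena end of the tray.
- **Strainer:** cone at about (388,208), with the handle towards the robot.

I'll refine these by fitting model contours in both cameras.

```bash
cat > fit.py <<'E'
from h import *
from scipy.optimize import minimize
def grads(c):
    g=cv2.GaussianBlur(cv2.cvtColor(c['img'],cv2.COLOR_RGB2LAB).astype(np.float32),(0,0),0.8)
    return sum(np.hypot(cv2.Sobel(g[...,i],5,1,0),cv2.Sobel(g[...,i],5,0,1)) for i in range(3))
def score(c,G,P):
    uv=np.array([proj(c,p) for p in P],np.float32)
    v=cv2.remap(G,uv[:,0].reshape(-1,1),uv[:,1].reshape(-1,1),cv2.INTER_LINEAR)[:,0]
    return np.minimum(v,np.percentile(G,98.5)).mean()
A=np.linspace(0,2*np.pi,48,endpoint=False)
def circ(r,z): return lambda p:np.c_[p[0]+r*np.cos(A),p[1]+r*np.sin(A),0*A+z]
def rect(a,b,z):
    t=np.linspace(-1,1,40); q=np.r_[np.c_[a*t,0*t+b],np.c_[a*t,0*t-b],np.c_[0*t+a,b*t],np.c_[0*t-a,b*t]]
    def f(p):
        s,k=np.sin(p[2]),np.cos(p[2]); return np.c_[p[0]+k*q[:,0]-s*q[:,1],p[1]+s*q[:,0]+k*q[:,1],0*q[:,0]+z]
    return f
def fit(cs,model,p0,span=10,aspan=0.06):
    Gs=[(c,grads(c)) for c in cs]
    f=lambda p:-sum(score(c,G,model(p)) for c,G in Gs)
    rng=np.random.default_rng(0); sc=np.array([span,span,aspan][:len(p0)])
    best=min((np.array(p0)+sc*rng.uniform(-1,1,len(p0)) for _ in range(250)),key=f)
    r=minimize(f,best,method='Nelder-Mead',options=dict(initial_simplex=np.r_[[best],best+np.diag(sc*.2)]))
    return r.x.round(3),round(-r.fun,1)
E
cat > run1.py <<'E'
from fit import *
T,S=capture('top'),capture('side')
for n,m,p in [('cup',circ(31,52),(479,-186)),('mid',circ(31,60),(607,178)),('end',circ(31,60),(590,90)),('saucer',circ(37,8),(618,262)),('tray',rect(65,145,14),(607,180,-.17)),('cone',circ(36,32),(528,-356))]:
    print(n,'top',*fit([T],m,p),'side',*fit([S],m,p),'both',*fit([T,S],m,p))
for n,c,u in(('T foot',T,(387,246)),('S foot',S,(319,112))): print(n,onz(c,*u,20))
print('pot handle side px', [onz(S,234,281,z).round(0) for z in(100,150,200)])
E
python3 run1.py
```

```text
cup top [ 477.96 -186.7 ] 136.8 side [ 472.985 -169.416] 162.5 both [ 475.894 -174.778] 251.8
mid top [605.718 173.872] 135.3 side [600.17  179.193] 185.8 both [600.771 176.833] 275.2
end top [591.076  88.989] 116.0 side [584.488  99.713] 159.1 both [592.143  96.705] 241.1
saucer top [619.636 253.146] 48.9 side [618.931 260.956] 99.5 both [619.01  260.982] 145.5
tray top [ 6.05377e+02  1.71628e+02 -1.83000e-01] 104.3 side [ 5.99940e+02  1.80117e+02 -1.85000e-01] 182.0 both [ 5.99790e+02  1.79263e+02 -1.86000e-01] 263.9
cone top [ 534.077 -360.17 ] 150.0 side [ 530.615 -354.209] 221.1 both [ 532.031 -358.059] 338.2
T foot [ 408.50589603 -359.42844981   20.        ]
S foot [ 407.16176939 -353.22943835   20.        ]
pot handle side px [array([567., 415., 100.]), array([560., 442., 150.]), array([554., 469., 200.])]
```

```bash
cat > ov.py <<'E'
from fit import *
def overlay(name,items):
    # items: (c, x0,y0,w,h, [(model,p,color)])
    out=[]
    for c,x,y,w_,h_,L in items:
        s=6 if w_<=66 else 4
        a=cv2.resize(c['img'][y:y+h_,x:x+w_,::-1],None,fx=s,fy=s,interpolation=cv2.INTER_CUBIC); a=cv2.convertScaleAbs(a,alpha=1.5)
        for m,p,col in L:
            for q in m(p):
                u=proj(c,q); cv2.circle(a,(int((u[0]-x+.5)*s),int((u[1]-y+.5)*s)),1,col,-1)
        out.append(a)
    W=max(a.shape[1] for a in out)
    if sum(a.shape[1] for a in out)<=800:
        H=max(a.shape[0] for a in out); im=np.hstack([np.pad(a,((0,H-a.shape[0]),(0,0),(0,0))) for a in out])
    else: im=np.vstack([np.pad(a,((0,0),(0,W-a.shape[1]),(0,0))) for a in out])
    print(im.shape); cv2.imwrite(name,im)
E
python3 - <<'E'
from ov import *
T,S=capture('top'),capture('side')
R,G=(0,0,255),(0,255,0)
th=-.184;t=(600,179.5);pl=lambda d:(t[0]-d*np.sin(th),t[1]+d*np.cos(th))
L=[(rect(65,145,14),(*t,th),R),(circ(37,8),pl(84),G),(circ(31,60),pl(0),R),(circ(31,60),pl(-84),R)]
overlay('pics/o1.png',[(T,175,150,100,70,L),(S,190,170,100,105,L)][0:1]+[(S,190,172,100,80,L)])
E
```

```text
(320, 800, 3)
```

View pics/o1.png

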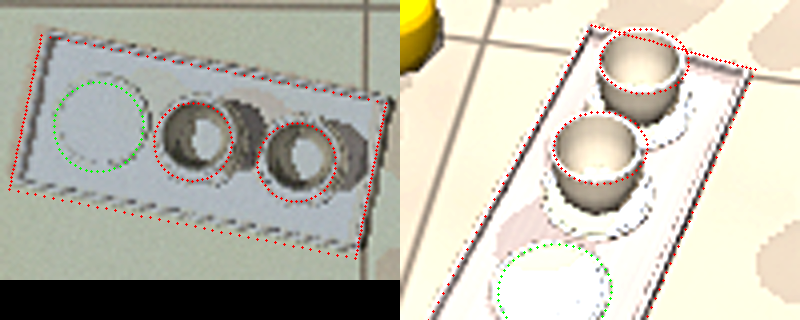

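```bash
python3 -m handwheel '[[[50,-30,0],[0,0,0]],[[50,-30,0],[0,0,0]],[[50,-30,0],[0,0,0]],[[50,-30,0],[0,0,-0.13]],[[50,-30,0],[0,0,-0.13]],[[50,-30,0],[0,0,-0.13]]]' 0
python3 -m handwheel '[[[5,-43,0],[0,0,-0.13]],[[5,-43,0],[0,0,-0.13]],[[5,-43,0],[0,0,-0.13]],[[5,-43,0],[0,0,-0.13]],[[5,-43,0],[0,0,-0.13]],[[5,-43,0],[0,0,-0.13]],[[5,-43,0],[0,0,-0.13]],[[5,-43,0],[0,0,-0.13]],[[5,-43,0],[0,0,-0.1]],[[5,-43,0],[0,0,0]],[[5,-43,0],[0,0,0]],[[5,-43,0],[0,0,0]]]'
python3 - <<'E'
from ov import *
o=get_obs();print(o['time'],o['tool_pos'],o['tcp_rot'])
T,S=capture('top'),capture('side')
print(T['cx'],T['cy'],S['cx'],S['cy'])
R,G=(0,0,255),(0,255,0)
b=(circ(31,52),(476,-183),R);k=(circ(36,32),(532,-357),G)
tip=(circ(3,o['tool_pos'][2]-22),tuple(o['tool_pos'][:2]),G)
overlay('pics/o2.png',[(T,300,180,100,90,[b,k,tip]),(S,255,90,100,90,[b,k,tip])])
E
```

```text
time: 2.15
tool_pos: [418.6, 330.7, 248.9]
tcp_rot: [3.141, 0.0, 2.522]
contact_force: [-0.4, 0.4, -0.1]
grip_width: 91.9
time: 3.65
tool_pos: [477.1, -185.7, 248.8]
tcp_rot: [3.141, 0.0, 1.387]
contact_force: [0.5, -0.6, 0.1]
grip_width: 91.7
3.65 [ 477.05503893 -185.66482164  248.83403272] [3.14118806e+00 2.01436462e-06 1.38665458e+00]
260.4879585814306 193.32365471922444 251.518109370104 184.612968765481
(360, 800, 3)
```

View pics/o2.png

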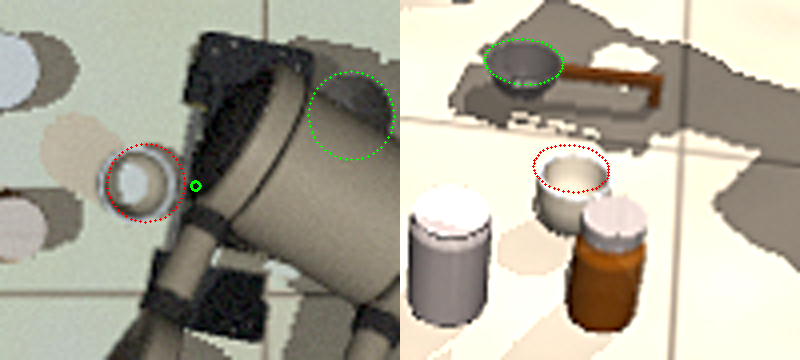

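```bash
python3 -m handwheel '[[[-1,2,-40],[0,0,0]],[[0,2,-40],[0,0,0]],[[0,2,-40],[0,0,0]],[[0,2,-40],[0,0,0]],[[0,0,-6],[0,0,0]],[[0,0,0],[0,0,0]]]' 0
python3 - <<'E'
from ov import *
o=get_obs();print(o['time'],o['tool_pos'],o['tcp_rot'])
T,S=capture('top'),capture('side')
R,G=(0,0,255),(0,255,0)
p=o['tool_pos']
b=(circ(31,52),(476,-178),R)
d=np.array([np.cos(-.184),np.sin(-.184)])*46
t1=(circ(1,p[2]-22),(p[0]+d[0],p[1]+d[1]),G);t2=(circ(1,p[2]-22),(p[0]-d[0],p[1]-d[1]),G)
overlay('pics/o3.png',[(T,305,195,66,66,[b,t1,t2]),(S,265,100,66,66,[b,t1,t2])])
E
```

```text
time: 4.5
tool_pos: [476.5, -176.1, 83.5]
tcp_rot: [3.141, 0.0, 1.387]
contact_force: [-1.0, 0.4, -0.1]
grip_width: 92.0
4.5 [ 476.48051904 -176.11321362   83.47872001] [3.14089166e+00 1.68012211e-04 1.38714402e+00]
(396, 792, 3)
```

View pics/o3.png

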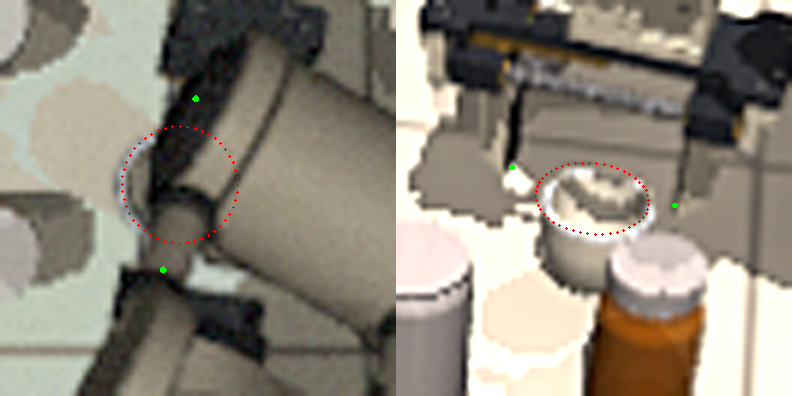

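```bash
python3 -m handwheel '[[[-2,-1,-20],[0,0,0]],[[0,0,-18],[0,0,0]],[[0,0,-9],[0,0,0]],[[0,0,0],[0,0,0]],[[0,0,0],[0,0,0]]]' 0
python3 -m handwheel '[[[0,0,0],[0,0,0]],[[0,0,0],[0,0,0]],[[0,0,0],[0,0,0]],[[0,0,0],[0,0,0]],[[0,0,0],[0,0,0]],[[0,0,0],[0,0,0]],[[0,0,0],[0,0,0]],[[0,0,0],[0,0,0]]]' 1
```

```text
time: 5.22
tool_pos: [474.6, -177.5, 36.6]
tcp_rot: [3.14, 0.0, 1.387]
contact_force: [-0.4, 0.9, -0.3]
grip_width: 92.1
time: 6.22
tool_pos: [473.9, -177.1, 35.8]
tcp_rot: [-3.141, -0.0, 1.387]
contact_force: [-2.0, 0.8, 2.9]
grip_width: 59.0
```

```bash
python3 -m handwheel '[[[0,0,15],[0,0,0]],[[0,0,45],[0,0,0]],[[0,0,45],[0,0,0]],[[0,0,40],[0,0,0]],[[0,0,0],[0,0,0]]]'
python3 -m handwheel '[[[12,36,0],[0,0,0]],[[12,37,0],[0,0,0]],[[12,36,0],[0,0,0]],[[12,37,0],[0,0,0]],[[12,36,0],[0,0,0]],[[12,37,0],[0,0,0]],[[12,36,0],[0,0,0]],[[12,37,0],[0,0,0]],[[12,36,0],[0,0,0]],[[12,37,0],[0,0,0]],[[12,36,-20],[0,0,0]],[[11,36,-20],[0,0,0]]]'
python3 -m handwheel '[[[0,0,-30],[0,0,0]],[[0,0,-20],[0,0,0]],[[0,0,0],[0,0,0]],[[0,0,0],[0,0,0]]]'
python3 - <<'E'
from ov import *
o=get_obs();p=o['tool_pos'];print(o['time'],p,o['tcp_rot'],o['grip_width'])
T,S=capture('top'),capture('side')
zb=p[2]-3-34; print('underside',zb)
R,G=(0,0,255),(0,255,0)
for n,c in(('T',T),('S',S)):
  for m,r,z in(('rim',31,zb+52),('foot',19,zb)): print(n,m,fit([c],circ(r,z),p[:2],8))
th=-.184;t=(600,179.5);pl=lambda d:(t[0]-d*np.sin(th),t[1]+d*np.cos(th))
L=[(circ(31,zb+52),tuple(p[:2]),R),(circ(19,zb),tuple(p[:2]),R),(circ(37,8),pl(84),G),(circ(31,60),pl(0),G),(circ(31,60),pl(-84),G)]
overlay('pics/o4.png',[(T,175,155,66,66,L),(S,200,185,66,85,L)])
E
```

```text
time: 6.85
tool_pos: [475.8, -178.1, 184.7]
tcp_rot: [3.134, 0.003, 1.387]
contact_force: [0.6, -0.1, -1.7]
grip_width: 59.4
time: 8.35
tool_pos: [616.9, 260.9, 139.2]
tcp_rot: [-3.141, 0.001, 1.387]
contact_force: [0.5, -0.7, -0.7]
grip_width: 59.2
time: 8.85
tool_pos: [617.3, 259.8, 91.2]
tcp_rot: [3.141, -0.0, 1.387]
contact_force: [-0.1, 0.7, -0.5]
grip_width: 59.0
8.85 [617.30603772 259.78927436  91.20960563] [ 3.14097242e+00 -3.08785253e-04  1.38657822e+00] 58.95673454022003
underside 54.20960562552462
T rim (array([609.766, 256.443]), np.float64(105.3))
T foot (array([618.98 , 251.192]), np.float64(112.2))
S rim (array([620.864, 259.314]), np.float64(195.2))
S foot (array([622.358, 264.524]), np.float64(200.2))
(510, 792, 3)
```

View pics/o4.png

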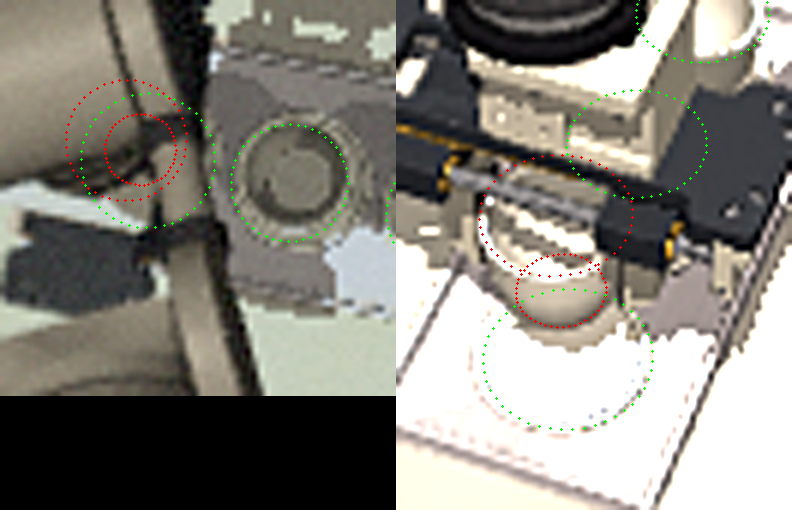

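Run:
```python
from ov import *
T,S=capture('top'),capture('side')
T0,S0=dict(T),dict(S); T0['img']=cv2.imread('pics/top0.png')[...,::-1].copy();S0['img']=cv2.imread('pics/side0.png')[...,::-1].copy()
def line(c,pol):
    g=cv2.cvtColor(c['img'],cv2.COLOR_RGB2GRAY).astype(np.float32)
    return g
from scipy.optimize import minimize
for n,c in(('T',T0),('S',S0)):
    g=line(c,0); g=np.clip(cv2.GaussianBlur(g,(0,0),3)-g,-20,20)
    best=[]
    for z in(4,8):
      f=lambda p:-cv2.remap(g,*[np.array([proj(c,q) for q in circ(p[2],z)(p)],np.float32)[:,i].reshape(-1,1) for i in(0,1)],cv2.INTER_LINEAR).mean()
      rs=[minimize(f,(617+a,258+b,r),method='Nelder-Mead',options=dict(initial_simplex=np.array([(617+a,258+b,r),(620+a,258+b,r),(617+a,261+b,r),(617+a,258+b,r+1)]))) for a in(-5,0,5) for b in(-5,0,5) for r in(35,37,39)]
      r=min(rs,key=lambda r:r.fun); print(n,z,r.x.round(1),r.fun.round(2))
a=S0['img'][215:275,190:265,::-1]; a=cv2.resize(a,None,fx=5.3,fy=5.3,interpolation=cv2.INTER_CUBIC)
b=T0['img'][150:210,175:250,::-1]; b=cv2.resize(b,None,fx=5.3,fy=5.3,interpolation=cv2.INTER_CUBIC)
def st(x,gm): return (255*(np.clip(x,0,255)/x.max())**gm).astype(np.uint8)
def dr(im,c,x,y,q,col):
    for P in circ(37,8)(q)[::3]:
        u=proj(c,P); cv2.circle(im,(int((u[0]-x+.5)*5.3),int((u[1]-y+.5)*5.3)),1,col,-1)
a=st(a,3);b=st(b,3)
for q,col in(((615.4,262),(0,255,0)),((619,256),(0,0,255))): dr(a,S0,190,215,q,col);dr(b,T0,175,150,q,col)
cv2.imwrite('pics/o5.png',np.hstack([b,a]))
```

```text
T 4 [620.8 257.6  37.2] -7.97
T 8 [620.7 256.9  37. ] -7.97
S 4 [619.8 258.4  40. ] -9.2
S 8 [619.1 261.4  39.7] -9.2
```

View pics/o5.png

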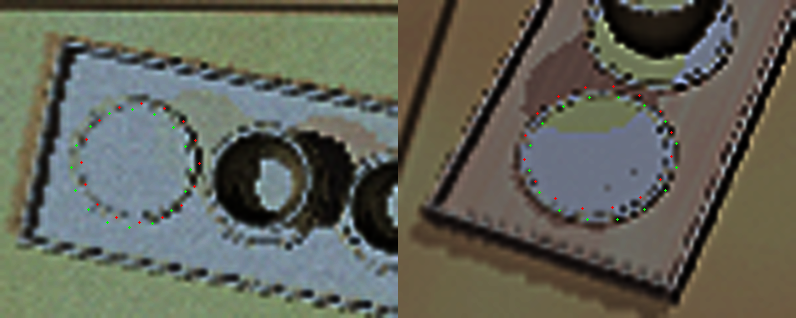

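```bash
python3 -m handwheel '[[[2,-1,-20],[0,0,0]],[[0,0,-15],[0,0,0]],[[0,0,-6],[0,0,0]],[[0,0,0],[0,0,0]],[[0,0,0],[0,0,0]]]'
python3 -m handwheel '[[[0,0,-1],[0,0,0]],[[0,0,-1],[0,0,0]],[[0,0,-1],[0,0,0]],[[0,0,0],[0,0,0]],[[0,0,0],[0,0,0]]]'
python3 - <<'E'
from ov import *
from h import *
o=get_obs();p=o['tool_pos'];print(p,o['contact_force'])
S=capture('side');T=capture('top');print(cv2.imwrite('pics/s6.png',S['img'][...,::-1]))
R,G=(0,0,255),(0,255,0)
q=tuple(p[:2]);zb=p[2]-36.3
L=[(circ(31,zb+52),q,R),(circ(37,8),(619,260.5),G)]
overlay('pics/o6.png',[(S,200,200,66,66,L)])
x=cv2.imread('pics/s6.png')[200:266,200:266];x=(255*(x/255.)**2).astype(np.uint8)
cv2.imwrite('pics/o6.png',np.hstack([cv2.resize(x,None,fx=6,fy=6,interpolation=cv2.INTER_CUBIC),cv2.imread('pics/o6.png')]))
E
```

```text
time: 9.68
tool_pos: [619.3, 258.9, 50.1]
tcp_rot: [3.141, -0.0, 1.387]
contact_force: [0.9, 0.2, -0.9]
grip_width: 59.2
time: 10.3
tool_pos: [619.0, 258.8, 46.8]
tcp_rot: [3.142, 0.0, 1.387]
contact_force: [-0.5, 1.1, -0.7]
grip_width: 59.1
[618.99961215 258.82087985  46.76748118] [-0.46865276  1.08107407 -0.70250821]
True
(396, 396, 3)
```

View pics/o6.png

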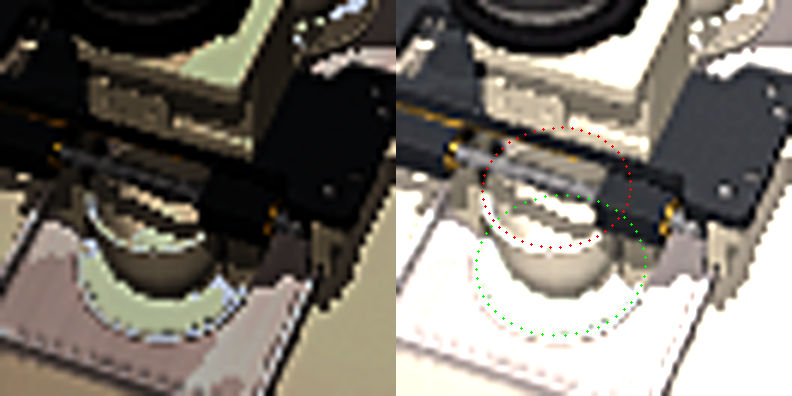

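```bash
python3 -m handwheel '[[[2,0,-1],[0,0,0]],[[0,0,-0.5],[0,0,0]],[[0,0,-0.5],[0,0,0]],[[0,0,0],[0,0,0]],[[0,0,0],[0,0,0]]]'
python3 -m handwheel '[[[0,0,-0.5],[0,0,0]],[[0,0,0],[0,0,0]],[[0,0,-0.5],[0,0,0]],[[0,0,0],[0,0,0]]]'
```

```text
time: 11.02
tool_pos: [621.0, 258.8, 44.7]
tcp_rot: [3.141, 0.0, 1.387]
contact_force: [-0.7, -0.2, -1.0]
grip_width: 59.0
time: 11.52
tool_pos: [621.1, 258.9, 43.9]
tcp_rot: [3.141, -0.0, 1.387]
contact_force: [0.2, 0.6, -0.3]
grip_width: 59.4
```

```bash
for i in 1 2 3; do python3 -m handwheel '[[[0,0,-0.5],[0,0,0]],[[0,0,0],[0,0,0]],[[0,0,0],[0,0,0]]]' | egrep 'tool_pos|force'; done
```

```text
tool_pos: [621.1, 258.9, 43.7]
contact_force: [-1.9, -0.3, 4.7]
tool_pos: [621.1, 259.0, 43.7]
contact_force: [-3.5, -1.6, 8.3]
tool_pos: [621.1, 259.0, 43.7]
contact_force: [-5.5, -0.0, 10.2]
```

```bash
python3 -m handwheel '[[[0,0,0.5],[0,0,0]],[[0,0,0.5],[0,0,0]],[[0,0,0],[0,0,0]]]'
python3 -m handwheel '[[[0,0,0],[0,0,0]],[[0,0,0],[0,0,0]],[[0,0,0],[0,0,0]],[[0,0,0],[0,0,0]],[[0,0,0],[0,0,0]],[[0,0,0],[0,0,0]]]' 0
python3 -m handwheel '[[[0,0,20],[0,0,0]],[[0,0,40],[0,0,0]],[[0,0,50],[0,0,0]],[[-15,-40,20],[0,0,0]],[[-15,-45,0],[0,0,0]],[[-15,-45,0],[0,0,0]],[[-15,-45,0],[0,0,0]],[[-15,-45,0],[0,0,0]],[[-15,-45,0],[0,0,0]],[[-15,-45,0],[0,0,0]]]'
python3 -m handwheel '[[[-10,-40,0],[0,0,0.18]],[[-10,-40,0],[0,0,0.18]],[[-10,-40,0],[0,0,0.18]],[[-10,-40,0],[0,0,0.18]],[[0,-30,0],[0,0,0.18]],[[0,-30,0],[0,0,0.18]],[[0,-20,0],[0,0,0.18]],[[0,-20,0],[0,0,0.18]],[[0,-20,0],[0,0,0.18]],[[0,-20,0],[0,0,0.14]]]'
cat > place.py <<'E'
from ov import *
T,S=capture('top'),capture('side')
cv2.imwrite('pics/t7.png',T['img'][...,::-1]);cv2.imwrite('pics/s7.png',S['img'][...,::-1])
for n,c in(('T',T),('S',S)):
    for nm,p in(('c',(620,259)),('mid',(605,177)),('end',(589,94))):
        G=grads(c); print(n,nm,'rim',*fit([c],circ(31,60),p,7),'foot',*fit([c],circ(19,8),p,7))
# template: middle cup+saucer patch vs new
a=S['img'];b=T['img']
def c(im,x,y,w_,h_,s): return cv2.resize((255*(im[y:y+h_,x:x+w_,::-1]/im[y:y+h_,x:x+w_].max())**1.5).astype(np.uint8),None,fx=s,fy=s,interpolation=cv2.INTER_CUBIC)
cv2.imwrite('pics/o7.png',np.hstack([c(b,180,150,95,75,4),c(a,195,170,100,100,4)[:, :] [:300]])if 0 else np.hstack([np.pad(c(b,180,150,95,75,4),((0,100),(0,0),(0,0))),c(a,195,170,100,100,4)]))
E
python3 place.py
```

```text
time: 13.02
tool_pos: [621.1, 258.9, 43.7]
tcp_rot: [3.141, -0.0, 1.387]
contact_force: [-2.5, 0.4, 6.0]
grip_width: 59.4
time: 13.78
tool_pos: [621.0, 258.8, 43.2]
tcp_rot: [3.141, 0.0, 1.387]
contact_force: [-0.4, 0.3, 0.2]
grip_width: 91.5
time: 15.02
tool_pos: [515.8, -52.7, 175.0]
tcp_rot: [3.139, 0.0, 1.387]
contact_force: [0.9, -0.1, -0.0]
grip_width: 91.9
time: 16.27
tool_pos: [476.2, -352.1, 174.9]
tcp_rot: [-3.14, 0.002, -3.131]
contact_force: [1.0, 0.5, 1.2]
grip_width: 92.0
T c rim [621.564 258.931] 155.6 foot [625.206 252.901] 133.8
T mid rim [605.289 172.972] 141.4 foot [601.647 189.833] 143.5
T end rim [590.88   89.087] 137.8 foot [585.762 102.681] 146.4
S c rim [616.039 261.166] 187.9 foot [617.897 263.548] 198.2
S mid rim [600.255 179.197] 183.0 foot [599.892 180.103] 223.5
S end rim [585.52  100.007] 163.4 foot [582.364  94.177] 215.0
```

View pics/o7.png

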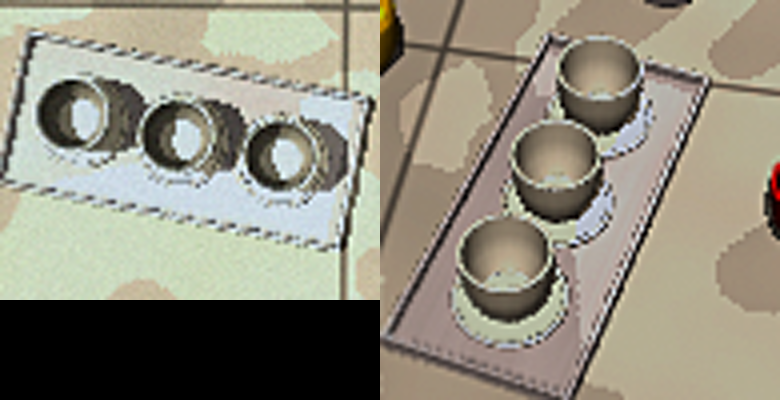

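```bash
python3 -m handwheel '[[[-5,-2,-40],[0,0,0]],[[-5,-3,-40],[0,0,-0.01]],[[0,0,-35],[0,0,0]],[[0,0,0],[0,0,0]],[[0,0,0],[0,0,0]]]'
python3 - <<'E'
from ov import *
o=get_obs();p=o['tool_pos'];print(p,o['tcp_rot'])
S=capture('side');T=capture('top')
print(fit([S],circ(36,32),(532,-357),6),fit([T],circ(36,32),(532,-357),6))
R,G=(0,0,255),(0,255,0)
L=[(circ(36,32),(531,-356),R),(circ(1,26),(465,-356),G),(circ(1,p[2]-22),(p[0],p[1]+46),G),(circ(1,p[2]-22),(p[0],p[1]-46),G)]
overlay('pics/o8.png',[(T,355,180,66,75,L),(S,265,75,66,66,L)])
E
```

```text
time: 17.0
tool_pos: [466.9, -356.4, 60.1]
tcp_rot: [-3.14, 0.002, 3.136]
contact_force: [0.8, -0.2, -0.0]
grip_width: 91.9
[ 466.89188733 -356.44582045   60.09724816] [-3.14000804e+00  1.79638751e-03  3.13590808e+00]
(array([ 530.294, -354.809]), np.float64(206.4)) (array([ 531.279, -360.233]), np.float64(142.1))
(450, 792, 3)
```

View pics/o8.png

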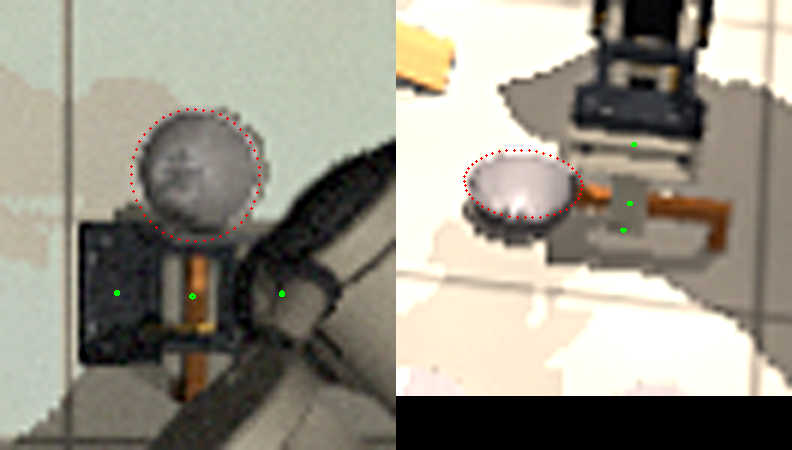

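The jaws straddle the handle: in the top crop it is at (195,295), between fingers at 117 and 282. The cone is at about (531,-357).

```bash
python3 -m handwheel '[[[-1,-1,-20],[0,0,0]],[[0,0,-11],[0,0,0]],[[0,0,0],[0,0,0]],[[0,0,0],[0,0,0]]]'
python3 -m handwheel '[[[0,0,0],[0,0,0]],[[0,0,0],[0,0,0]],[[0,0,0],[0,0,0]],[[0,0,0],[0,0,0]],[[0,0,0],[0,0,0]],[[0,0,0],[0,0,0]],[[0,0,0],[0,0,0]],[[0,0,0],[0,0,0]],[[0,0,0],[0,0,0]]]' 1
```

```text
time: 17.6
tool_pos: [465.4, -357.5, 28.0]
tcp_rot: [-3.141, 0.001, 3.137]
contact_force: [0.7, 0.2, -0.6]
grip_width: 92.3
time: 18.73
tool_pos: [464.9, -357.1, 27.1]
tcp_rot: [3.141, -0.0, 3.137]
contact_force: [0.4, 0.5, -0.7]
grip_width: 11.5
```

```bash
python3 -m handwheel '[[[0,0,10],[0,0,0]],[[0,0,30],[0,0,0]],[[0,0,40],[0,0,0]],[[0,0,40],[0,0,0]],[[0,0,25],[0,0,0]],[[0,0,0],[0,0,0]]]'
python3 -m handwheel '[[[3,20,0],[0,0,0]],[[6,40,0],[0,0,0]],[[6,40,0],[0,0,0]],[[6,40,0],[0,0,0]],[[6,40,0],[0,0,-0.03]],[[6,40,0],[0,0,-0.03]],[[6,40,0],[0,0,-0.03]],[[6,40,0],[0,0,-0.03]],[[6,40,0],[0,0,-0.03]],[[6,40,0],[0,0,-0.03]],[[6,40,0],[0,0,0]],[[6,40,0],[0,0,0]]]'
python3 -m handwheel '[[[6,40,0],[0,0,0]],[[5,40,0],[0,0,0]],[[5,38,0],[0,0,0]],[[3,30,0],[0,0,0]],[[2,20,0],[0,0,0]],[[0,0,-15],[0,0,0]],[[0,0,-15],[0,0,0]],[[0,0,0],[0,0,0]],[[0,0,0],[0,0,0]]]'
```

```text
time: 19.48
tool_pos: [465.8, -358.0, 174.8]
tcp_rot: [-3.138, 0.004, 3.137]
contact_force: [0.2, 0.2, -0.4]
grip_width: 11.7
time: 20.98
tool_pos: [532.4, 105.1, 170.5]
tcp_rot: [-3.141, -0.004, 2.957]
contact_force: [-0.1, 0.5, -1.0]
grip_width: 11.9
time: 22.1
tool_pos: [555.2, 270.0, 142.2]
tcp_rot: [-3.142, -0.0, 2.956]
contact_force: [-0.4, 0.4, -0.5]
grip_width: 11.5
```

```bash
python3 -m handwheel '[[[0,0,-15],[0,0,0]],[[0,0,-15],[0,0,0]],[[0,0,0],[0,0,0]],[[0,0,0],[0,0,0]],[[0,0,0],[0,0,0]]]'
cat > fin.py <<'E'
from ov import *
import sys
o=get_obs();p=o['tool_pos'];print(p,o['tcp_rot'],o['grip_width'])
S=capture('side');T=capture('top');u=p[2]-27.5
ps=o['tcp_rot'][2]-np.pi; k=p[:2]+66*np.array([np.cos(ps),np.sin(ps)]); print('cone pred',k.round(1),'underside',u.round(1))
for z in(u+26,u+32,u+38):print(z.round(0),'S',fit([S],circ(36,z),k,7),'T',fit([T],circ(36,z),k,7),'both',fit([S,T],circ(36,z),k,7))
R,G=(0,0,255),(0,255,0)
L=[(circ(36,u+32),tuple(k),R)]
LT=L+[(circ(31,60),(621.6,258.9),G)]; LS=L+[(circ(31,60),(616,261.2),G)]
overlay(sys.argv[1],[(T,170,150,66,80,LT),(S,195,180,66,90,LS)])
E
python3 fin.py pics/o9.png
```

```text
time: 22.72
tool_pos: [555.3, 271.0, 112.7]
tcp_rot: [3.141, 0.001, 2.957]
contact_force: [0.1, 0.7, -1.0]
grip_width: 11.7
[555.32652533 270.96485003 112.73176832] [3.14097265e+00 8.90700107e-04 2.95682721e+00] 11.672819256957839
cone pred [620.2 258.8] underside 85.2
111.0 S (array([620.9  , 251.596]), np.float64(166.6)) T (array([620.556, 256.186]), np.float64(123.3)) both (array([620.443, 253.992]), np.float64(279.1))
117.0 S (array([619.289, 256.338]), np.float64(162.1)) T (array([619.9  , 255.438]), np.float64(123.0)) both (array([619.363, 255.317]), np.float64(284.0))
123.0 S (array([616.814, 261.589]), np.float64(158.1)) T (array([619.159, 254.416]), np.float64(122.7)) both (array([618.217, 259.439]), np.float64(270.7))
(540, 792, 3)
```

View pics/o9.png

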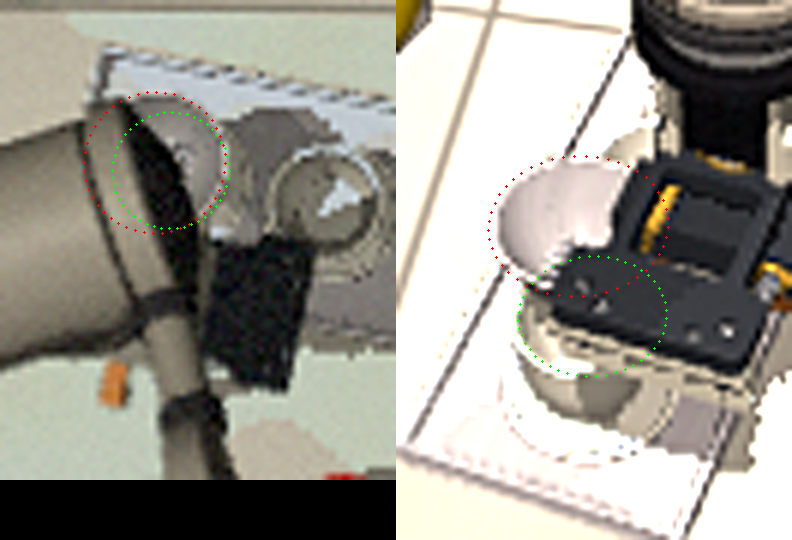

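```bash
python3 -m handwheel '[[[0,2.5,-4],[0,0,0]],[[0,0,-4],[0,0,0]],[[0,0,-2],[0,0,0]],[[0,0,0],[0,0,0]],[[0,0,0],[0,0,0]],[[0,0,0],[0,0,0]],[[0,0,0],[0,0,0]]]'
python3 fin.py pics/o10.png
python3 - <<'E'
from h import *
import cv2
T=capture('top');S=capture('side')
for n,c in(('T',T),('S',S)):
    h=cv2.cvtColor(c['img'],cv2.COLOR_RGB2HSV); m=((h[...,0]>5)&(h[...,0]<16)&(h[...,1]>140)&(h[...,2]>60)).astype(np.uint8)
    k,l,s,ce=cv2.connectedComponentsWithStats(m)
    print(n,[(ce[i].round(1).tolist(),int(s[i,4]),onz(c,*ce[i],96).round(1).tolist()) for i in range(1,k) if s[i,4]>6])
p=get_obs()['tool_pos']; print('foot pred',p[:2]-62*np.array([.983,-.183]))
E
```

```text
time: 23.7
tool_pos: [555.1, 273.3, 102.3]
tcp_rot: [3.141, 0.0, 2.957]
contact_force: [-0.1, 0.1, -0.9]
grip_width: 11.6
[555.05622767 273.32999474 102.33850635] [3.14139798e+00 1.77748187e-04 2.95684727e+00] 11.626157326456726
cone pred [619.9 261.2] underside 74.8
101.0 S (array([620.016, 254.873]), np.float64(169.0)) T (array([620.205, 257.733]), np.float64(120.2)) both (array([619.933, 255.624]), np.float64(281.6))
107.0 S (array([618.819, 259.259]), np.float64(166.4)) T (array([619.528, 257.113]), np.float64(120.1)) both (array([619.241, 257.496]), np.float64(282.2))
113.0 S (array([617.557, 263.088]), np.float64(163.2)) T (array([618.861, 256.099]), np.float64(119.5)) both (array([617.902, 262.117]), np.float64(269.0))
(540, 792, 3)
T [([188.7, 213.7], 21, [507.3, 280.3, 96.0])]
S [([186.0, 47.1], 389, [980.8, -610.9, 96.0]), ([438.9, 57.8], 37, [-82.6, -750.9, 96.0]), ([447.5, 68.6], 337, [-101.1, -663.1, 96.0]), ([248.5, 77.5], 10, [680.3, -414.5, 96.0]), ([306.1, 161.4], 310, [439.7, 4.4, 96.0]), ([268.5, 235.8], 119, [510.5, 280.4, 96.0]), ([306.0, 321.7], 334, [405.9, 479.3, 96.0])]
foot pred [494.07536865 284.66454542]
```

View pics/o10.png

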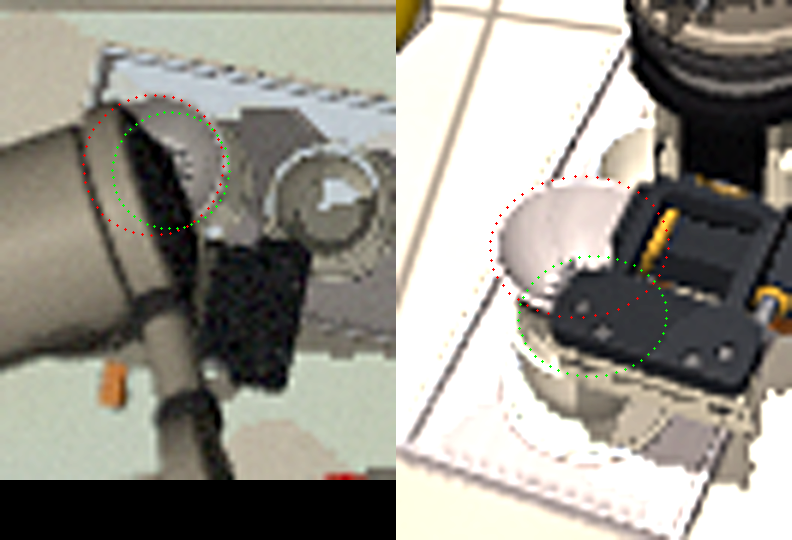

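```bash
python3 -m handwheel '[[[0,1.5,0],[0,0,0]],[[0,0,0],[0,0,0]],[[0,0,0],[0,0,0]],[[0,0,0],[0,0,0]],[[0,0,0],[0,0,0]],[[0,0,0],[0,0,0]]]'
python3 -c "
from plant import bot
print(bot.close_job())"
```

```text
time: 24.65
tool_pos: [555.0, 274.8, 102.2]
tcp_rot: [3.142, 0.0, 2.957]
contact_force: [-0.4, 0.4, -1.3]
grip_width: 11.6
the job is handed in; nothing more can be done
None
```

The white bench cup is on the empty saucer, and the job was handed in at about 24.7 s with the strainer held over it by its handle. The highest contact force I read was about 10 N, as the cup was set down.

- **Cup:** compared with the two cups already on the tray, it sits about 1–3 mm from the ideal spot. The top camera put it 3.4 mm too far along the row; the side camera put it within 1 mm.
- **Strainer height and level:** its underside is about 15 mm above the cup's rim, going by the tool height. The tool is vertical. The camera fits fitted a level cone but could not pin the tilt down closely.
- **Strainer centring:** the last measurement put the cone about 2 mm short of the cup's centre along the row, so I moved it 1.5 mm further and did not measure again. Across the row the cameras disagreed, +2.8 mm from the side and -2 mm from the top, so I left that as it was.
- **Handle:** the jaws are square to the row by the tray fit. The handle's end, seen in the pictures, agrees to about 0.02 rad.
- **Everything else:** I touched nothing else that I know of. The other two cups fitted the same positions to within about 1 mm before and after the cup was placed; I did not re-measure the rest.

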